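# Balance a battery brick on the beam scale

## Task

Weigh the green battery brick on the beam scale: set it down gently, upright, in the hanging cradle and let go, then slide the brass poise along the beam until the beam floats level by itself with nothing touching it. The pivot is delicate: nudge or pinch the poise lightly, with no more than about 20 N from the fingers in all (a pinch counts for both fingers), and do not disturb the blue brick, the strip spool or the empty cell holder.

Things in the scene. Friction and masses are not known exactly. Their poses are not given: they have to be found in the camera images.
- stand: Blue-painted steel stand of the beam scale, fixed to the table, elsewhere and turned each time; origin under the pivot, on the table. Base 100 mm (x) by 460 mm (y), 12 mm thick. Its cheeks beside the pivot rise to 163 mm and reach 15 mm along the beam either way. Beyond the poise end stands a post 190 mm tall with a white plate whose red line marks level.
- beam: Aluminium beam, 10 mm wide, 16 mm tall; origin on its pivot, 150 mm above the table. +y points to the load end, -y to the poise end; x is the pivot axis. Tips at most 0.12 rad either way; starts load end down and stays so when the brick is set in. Settles in about 1 s. A finger rubbing on the poise falsifies the tilt: it is true only when nothing touches it.
- beam_tip (a point): On the beam's middle line near its red tip, 240 mm from the pivot on the poise side; at the pivot's height when level (z axis then vertical). Near balance the tilt is proportional to the poise's error: about 8 mrad per mm of poise travel (6.5 to 9), poise end going down as the poise moves outward. Further off, the beam lies on a stop.
- poise_knob (a point): Centre of the upright brass knob on the poise, 40 mm above the beam's middle line (at right angles to the beam). Knob 18 mm in diameter, black band near the top, from 22 mm below to 20 mm above this point. Under it the poise is a block 34 mm wide and 30 mm long along the beam, its top 22 mm below this point.
- poise: The brass poise, about 0.4 kg; origin on the beam's middle line. It slides along the beam from 35 to 220 mm from the pivot with about 2.5 N of friction and stays where it is left. It starts 35 to 55 mm from the pivot; balance with the brick lies somewhere between 130 and 212 mm, as the weights vary.
- cradle_floor (a point): Centre of the cradle floor's upper face. The steel cradle hangs in a fork at the load end, 120 mm from the pivot, and swings about an axis along x 56 mm above this point; y runs along the beam. Inside 72 mm (x) by 48 mm (y), rim 10 mm high. The brick's 60 mm side goes along x, either way round.
- cradle: The same cradle; origin on its swing axis. Side hangers 24 mm wide rise at both x ends to the axis; the fork's arms outside them reach x = 53 mm either way, 8 mm above and below the axis. The fork's cross bar ends 54 mm from the axis towards the pivot: fingers have room on the y sides of the brick.
- brick_c (a point): Centre of the green brick: six green-wrapped cells in black end frames, 60 mm (x) by 40 mm (y) by 70 mm tall (z), 0.2 to 0.4 kg, standing upright on the table. Grip it across its 40 mm sides, at or above its middle, clear of the cradle rim.
- spare: A brick of the same shape and size with blue cells; origin at the centre of its underside. Leave alone.
- spool: Flat spool of nickel strip, 72 mm in diameter, 23 mm tall, lying flat; origin at the centre of its underside. Leave alone.
- holder: Empty black cell holder plate with round holes, 66 by 86 by 12 mm, lying flat; origin at the centre of its underside. Leave alone.
Mind the look-alikes: they are no part of the job. What is shaped like the part that bears brick_c but orange or red is not meant.

How it is judged:
On the way:
1. the green brick stands in the cradle, let go (x of brick_c in the frame of cradle_floor between -0.01 and 0.01 m and y of brick_c in the frame of cradle_floor between -0.01 and 0.01 m and z of brick_c in the frame of cradle_floor between 0.03 and 0.04 m and angle between brick_c's own z axis and vertical below 0.2 rad and contact force between beam and the fingers below 0.1 N and distance between the grasp point and brick_c above 0.06 m), for 0.2 s.
At the end, for the whole second after the job is handed in: The green brick stands in the cradle (its centre within 10 mm of the cradle's centre along each side and 30 to 40 mm above the floor, upright within 0.2 rad) and the beam hangs still (below 0.08 rad/s) and level within 0.03 rad (x of brick_c in the frame of cradle_floor between -0.01 and 0.01 m and y of brick_c in the frame of cradle_floor between -0.01 and 0.01 m and z of brick_c in the frame of cradle_floor between 0.03 and 0.04 m and angle between brick_c's own z axis and vertical below 0.2 rad and angle between beam_tip's own z axis and vertical below 0.03 rad and angular speed of beam below 0.08 rad/s); the robot touches nothing.
It fails at once if the brick is let go over the cradle more than 12 mm above its floor (dropped in) (contact force between the fingers and anything else below 0.05 N and z of brick_c in the frame of cradle_floor between 0.047 and 0.15 m and horizontal distance between brick_c and cradle_floor below 0.04 m).
It fails at once if the fingers put more than 24 N in all (a pinch counts for both fingers) on the beam, its poise or its cradle (contact force between beam and the fingers above 24 N).
It fails at once if the brick is dropped or forced into the cradle, or the beam is struck (over 30 N) (contact force between beam and anything else above 30 N).
It fails at once if the blue brick, the spool or the cell holder is moved by more than 15 mm (distance of any of spare, spool, holder from where it was at the start of the episode above 0.015 m).
It also fails if it takes over 72 s, if anything falls off the work surface, if the arm or the gripper's body presses on something with over 40 N, if the wrist force passes 120 N, or if a joint passes its speed limit or range.

## Robot

A 6-joint arm with a two-finger parallel gripper is mounted at the origin on the work surface. World frame = base frame: x ahead of the robot, y to its left, z up, the work surface at z = 0. Lengths are in m, angles in rad, forces in N, time in s.
With the tool pointing down it reaches from about 0.275 to 0.85 m from the base axis. Payload 5.2 kg.
Tool frame: the origin (TCP) lies at the centre of the arm's flange, where the gripper is bolted on; the fingertips stand 173 mm ahead of it and the grasp point (between the pads) lies 155 mm ahead of it; z points along the fingers, y is the line along which they close (so a half turn about z gives the same grasp; the last joint's range is limited). The gripper opens to 85 mm and grips with 20 to 120 N. Pads are 22 mm wide; open, the fingers measure 114 mm over their backs; the gripper's body (76 mm by 85 mm) begins 54 mm behind the grasp point. The pads swing forward as they close: fully open they stand 13 mm farther back than shut.
Start: joints at [0.905, 0.259, 1.535, -0, 1.348, -0.203], TCP at [0.246, 0.492, 0.405] pointing down, gripper open.
Joint ranges: [-3.14, 3.14], [-0.91, 2.08], [0.19, 2.58], [-1.22, 4.36], [0.22, 2.71], [-3.12, 3.12]. Speed limits (rad/s): [2.57, 2.57, 3.14, 3.14, 3.14, 3.14].

## Interface

Orientations are given as a unit quaternion [w, x, y, z].
In Python, from cell import env gives the robot as it stands.
- The arm moves only by the shell command python3 -m crank 'ROWS'. ROWS is JSON, a list of rows, each a list of 3 entries, a list of its own where there are three numbers: the shift along the world's x, y, z normalised to -1 to 1, where 1 is 0.5 m, then the turn, a rotation vector about the world's x, y, z normalised to -1 to 1, where 1 is 180 degrees, then the opening, from 0 (shut) to 1 (fully open). A call has exactly 8 rows; each row shifts and turns the commanded pose from where the row before left it; what a row does not reach is not made up. A row lasts 1/12 s, in which the tool goes at most 41.7 mm and 7.16 degrees, less where a joint would pass 70% of its speed; a pose out of reach is approached as far as the arm can. A call with a number of a shift or a turn outside -1 to 1 is refused whole. A call with a gripper value outside its range is refused whole. The fingers move at their own pace and stop on an object; the grip force is fixed at half the most. Time passes only in rows, so rows that do not move let the fingers close, or fill a call up. It gives the time, the measured TCP pose, the force, the opening and the grip force at its end, in the units of the state.
- env.get_state(): the state, without advancing time (a new reading comes with each control period).
- env.snapshot(name): name is "scene" or "top"; returns (picture, depth): 480x640x3 uint8, red, green, blue; 480x640 float32, m along the optical axis (not along the pixel's ray), 0 where there is no reading.
- env.calibration(name): a dict with "mtx" (3x3 intrinsics, pixels), "extrinsics" (4x4, takes a point from camera to world coordinates). Camera axes: x right, y down, z forward; pixel columns grow to the right and rows downward; lengths in m; the calibration is good to about 2 mm. A picture is of the moment at which its call begins. calibration takes no time and is no camera call.
- env.sign_off(): hands the job in; it is judged then, once.
The state is a dict: "time": time; "joints": joint angles; "dq": joint speeds; "joint_efforts": joint torques, N m; "eef_pos": TCP position; "tcp_rot": TCP orientation; "force": force on the tool from outside, world axes, zero at the start; "wrist_torque": the same for the moment, N m; "gripper_width": opening from 0.0 (shut) to 1.0 (fully open); "gripper_force": force on a finger pad.
Only numpy, scipy, OpenCV 4.12 (cv2) and the standard library are available. Lean on these libraries where they do the work, as an engineer would, in place of code of your own. Each camera call takes 0.05 s, during which the arm holds its last target. There are 200 camera calls.

## Working session

There is one attempt and no reset: what is moved stays moved. The work goes in short steps, Python scripts to look and compute and a shell command to move; the robot and the scene stay as the last step left them, time stands still between calls to the robot, and variables do not carry over. Pictures are saved under pics/ and viewed, at most 10 in all, crops included, and the job is handed in when it is done.

```bash
ls; mkdir -p pics
cat > h.py <<'E'
import numpy as np, cv2
from cell import env
def snap(n,save=None):
    p,d=env.snapshot(n); c=env.calibration(n)
    if save: cv2.imwrite('pics/'+save,p[:,:,::-1])
    return p,d,np.array(c['mtx']),np.array(c['extrinsics'])
def cloud(d,K,T):
    v,u=np.mgrid[:480,:640]
    P=np.stack([(u-K[0,2])/K[0,0]*d,(v-K[1,2])/K[1,1]*d,d],-1)
    return P@T[:3,:3].T+T[:3,3]
E
python3 - <<'E'
from h import *
for n in('scene','top'):
    p,d,K,T=snap(n,n+'1.png'); print(n,K.round(1).tolist(),T.round(3).tolist())
print(env.get_state())
E
```

```text
pics
scene [[503.5, 0.0, 319.1], [0.0, 503.5, 241.8], [0.0, 0.0, 1.0]] [[0.763, 0.467, -0.446, 1.117], [0.646, -0.55, 0.529, -0.658], [0.001, -0.692, -0.722, 1.044], [0.0, 0.0, 0.0, 1.0]]
top [[532.8, 0.0, 313.0], [0.0, 532.8, 245.9], [0.0, 0.0, 1.0]] [[-0.007, -0.996, 0.092, 0.443], [-1.0, 0.008, 0.011, -0.012], [-0.012, -0.092, -0.996, 1.333], [0.0, 0.0, 0.0, 1.0]]
{'time': 0.1, 'joints': array([ 9.05208372e-01,  2.59269861e-01,  1.53599823e+00,  2.46261900e-05,
        1.34799854e+00, -2.02808616e-01]), 'dq': array([-0.00010049, -0.00254871, -0.00280038,  0.00052048,  0.00032638,
        0.00052556]), 'joint_efforts': array([ 3.26177986e-03, -4.46965635e+01, -2.91246951e+01, -1.04160815e-04,
        6.15434255e-03,  5.90722266e-05]), 'eef_pos': array([0.2453936 , 0.4919983 , 0.40394786]), 'tcp_rot': array([-3.62999819e-04,  2.29332955e-01,  9.73347674e-01, -7.54272365e-04]), 'force': array([-0.59209971, -0.38262109, -0.57236306]), 'wrist_torque': array([ 0.01289917,  0.02205531, -0.04706244]), 'gripper_force': 0.0, 'gripper_width': 1.0009373611547134}
```

View pics/scene1.png

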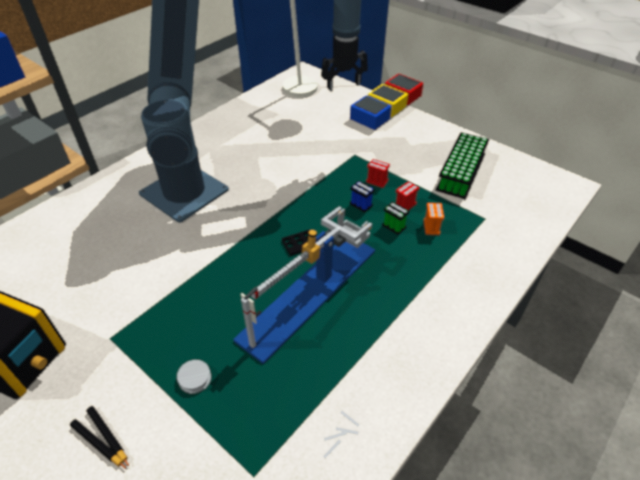

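View pics/top1.png

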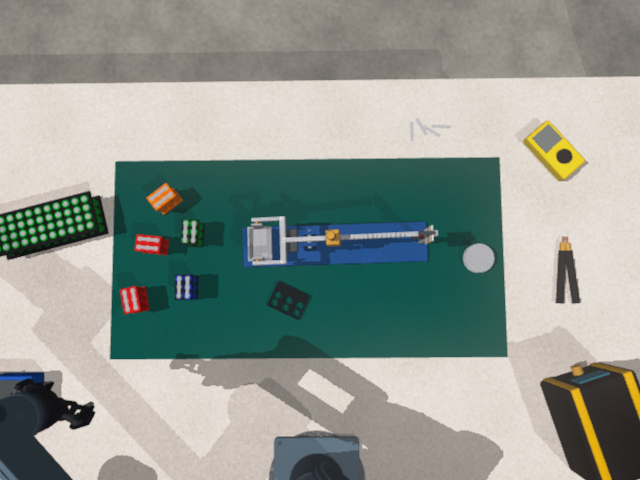

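Scene: the candidates, at top-view pixels, are bricks green (192,233), blue (186,287), red (151,244) and (133,299), orange (164,198), plus a tray of green cells (50,225). Green (192,233) is the only green six-cell brick standing on the mat. The scale's load end is at the left: cradle (262,241), poise (333,237), tip (430,234).

```bash
cat > m.py <<'E'
from h import *
p,d,K,T=snap('top'); W=cloud(d,K,T)
p2,d2,K2,T2=snap('scene'); W2=cloud(d2,K2,T2)
cv2.imwrite('pics/crop1.png',np.hstack([cv2.resize(p[180:320,120:300],(540,420),interpolation=cv2.INTER_CUBIC),cv2.resize(p2[190:260,370:410],(240,420))])[:,:,::-1])
def reg(W,x0,x1,y0,y1,z0,z1):
    return W[(W[...,0]>x0)&(W[...,0]<x1)&(W[...,1]>y0)&(W[...,1]<y1)&(W[...,2]>z0)&(W[...,2]<z1)]
def rect(Q,nm):
    r=cv2.minAreaRect((Q[:,:2]*1000).astype(np.float32)); print(nm,len(Q),np.round(r[0],1),np.round(r[1],1),round(r[2],1),'z',Q[:,2].mean().round(4),'mean',Q[:,:2].mean(0).round(4))
def at(W,u,v,r): return W[v-r:v+r+1,u-r:u+r+1].reshape(-1,3)
for nm,u,v in(('green',192,233),('blue',186,287),('cradle',262,241),('holder',290,300),('poise',333,237)):
    c=np.median(at(W,u,v,2),0); print(nm,c.round(3))
g=np.median(at(W,192,233,3),0)
for X,n in((W,'top'),(W2,'scene')):
    rect(reg(X,g[0]-.06,g[0]+.06,g[1]-.05,g[1]+.05,.055,.085),'green '+n)
    q=p if n=='top' else p2
    hsv=cv2.cvtColor(q,cv2.COLOR_RGB2HSV)
    yel=(hsv[...,0]>14)&(hsv[...,0]<32)&(hsv[...,1]>110)&(X[...,2]>.12)&(X[...,2]<.25)&(X[...,0]>.2)&(X[...,0]<.8)&(abs(X[...,1])<.35)
    rect(X[yel],'brass '+n)
    red=((hsv[...,0]<8)|(hsv[...,0]>172))&(hsv[...,1]>90)&(X[...,2]>.1)&(X[...,1]<-.1)&(X[...,1]>-.4)&(X[...,0]>.2)
    if red.sum()>2: rect(X[red],'red '+n)
    k=yel&(X[...,2]>np.percentile(X[yel][:,2],85)); rect(X[k],'knobtop '+n)
    # base
    b=(hsv[...,0]>100)&(hsv[...,0]<125)&(hsv[...,1]>120)&(X[...,2]>.004)&(X[...,2]<.02)&(X[...,0]>.3)&(X[...,0]<.65)&(abs(X[...,1])<.3)
    rect(X[b],'base '+n)
# cradle floor & fork
c=np.median(at(W,260,243,2),0)
print('cr',c)
for lo in np.arange(.08,.2,.01):
    Q=reg(W,.3,.7,.0,.25,lo,lo+.01)
    if len(Q)>15: rect(Q,'lvl%.2f'%lo)
E
python3 m.py
```

```text
green [0.593 0.291 0.07 ]
blue [0.464 0.304 0.07 ]
cradle [0.571 0.123 0.079]
holder [0.431 0.062 0.002]
poise [ 0.566 -0.041  0.208]
green top 445 [597.4 300.3] [42.  60.1] 87.9 z 0.0691 mean [0.5972 0.2993]
brass top 220 [567.1  37.5] [ 86.  188.2] 1.3 z 0.1836 mean [ 0.5663 -0.0353]
red top 9 [ 570.9 -244.1] [28.3 14.3] 64.3 z 0.1499 mean [ 0.5715 -0.2397]
knobtop top 33 [570.6 -35.9] [13.2 14.9] 0.4 z 0.2165 mean [ 0.5699 -0.0348]
base top 4508 [560.1  16.3] [155.4 598. ] 8.9 z 0.0119 mean [ 0.5646 -0.0877]
green scene 269 [598.6 298.8] [46.9 64.1] 86.5 z 0.067 mean [0.6005 0.2947]
brass scene 317 [572.9 -44.7] [36.2 34. ] 4.1 z 0.1757 mean [ 0.5769 -0.0473]
red scene 18 [ 584.2 -243.1] [ 4.1 32.2] 24.9 z 0.1816 mean [ 0.5806 -0.2347]
knobtop scene 48 [571.6 -37.4] [15.8 19.4] 65.8 z 0.2126 mean [ 0.572  -0.0386]
base scene 4858 [561.5  12.9] [156.7 598.5] 8.8 z 0.0109 mean [ 0.5775 -0.081 ]
cr [0.56567803 0.12786487 0.07961209]
lvl0.08 381 [566.1 130. ] [80.8 56.9] 0.9 z 0.0835 mean [0.5649 0.1304]
lvl0.09 65 [565.2 129.2] [76.3 56. ] 0.4 z 0.0926 mean [0.5733 0.1266]
lvl0.11 19 [575.9  79. ] [ 78.  140.4] 12.1 z 0.1158 mean [0.5846 0.1115]
lvl0.12 36 [561.2  62.2] [ 89.2 120.6] 3.1 z 0.1259 mean [0.5599 0.0467]
lvl0.13 251 [566.6  71.9] [106.7 140.3] 0.2 z 0.1364 mean [0.5685 0.0699]
lvl0.14 399 [567.9  71.8] [106.8 141. ] 1.6 z 0.1457 mean [0.5669 0.0901]
lvl0.15 336 [569.1  58.8] [104.  117.7] 5.8 z 0.1536 mean [0.5682 0.0524]
lvl0.16 93 [569.3  13.7] [24.4 33.9] 89.6 z 0.1631 mean [0.5683 0.0123]
```

View pics/crop1.png

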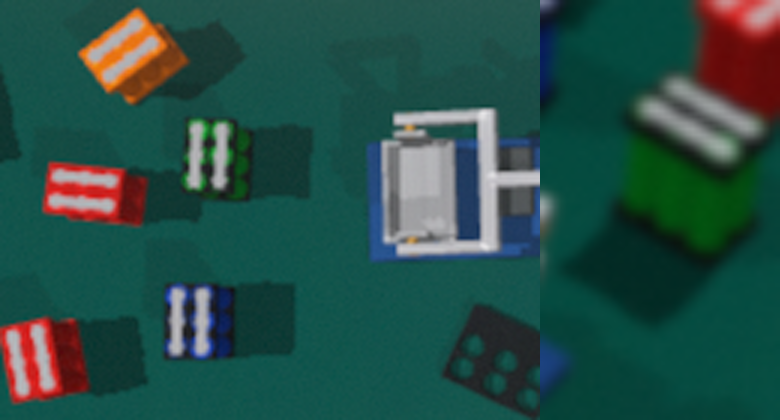

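Crop confirmed: the green brick has six green cells in black frames, long side along world x. Moving above it.

```bash
python3 -m crank '[[[0.0587,-0.0321,-0.019],[0,0,0.034],1],[[0.0587,-0.0321,-0.019],[0,0,0.034],1],[[0.0587,-0.0321,-0.019],[0,0,0.034],1],[[0.0587,-0.0321,-0.019],[0,0,0.034],1],[[0.0587,-0.0321,-0.019],[0,0,0],1],[[0.0587,-0.0321,-0.019],[0,0,0],1],[[0.0587,-0.0321,-0.019],[0,0,0],1],[[0.0587,-0.0321,-0.019],[0,0,0],1]]'
python3 -m crank '[[[0.0587,-0.0321,-0.019],[0,0,0],1],[[0.0587,-0.0321,-0.019],[0,0,0],1],[[0.0587,-0.0321,-0.019],[0,0,0],1],[[0.0587,-0.0321,-0.019],[0,0,0],1],[[0,0,0],[0,0,0],1],[[0,0,0],[0,0,0],1],[[0,0,0],[0,0,0],1],[[0,0,0],[0,0,0],1]]'
python3 - <<'E'
from h import *
s=env.get_state(); from scipy.spatial.transform import Rotation as R
q=s['tcp_rot']; y=R.from_quat(np.r_[q[1:],q[0]]).as_matrix()[:,1]; print(s['eef_pos'],np.degrees(np.arctan2(y[1],y[0])),s['time'])
p,d,K,T=snap('top'); W=cloud(d,K,T)
for x in(.530,.545,.585,.6):
    Q=W[(abs(W[...,0]-x)<.004)&(W[...,2]>.12)&(W[...,2]<.17)&(W[...,1]>.0)&(W[...,1]<.2)]; print(x,Q[:,1].min(),Q[:,1].max())
E
```

```text
time: 0.87
eef_pos: [0.4816, 0.3627, 0.328]
tcp_rot: [-0.0, 0.018, 1.0, -0.0]
force: [1.0, -0.2, -0.1]
gripper_width: 0.999
gripper_force: 0.0
time: 1.53
eef_pos: [0.5968, 0.3003, 0.291]
tcp_rot: [-0.0, 0.017, 1.0, 0.0]
force: [0.1, 0.2, 0.4]
gripper_width: 1.002
gripper_force: 0.0
[0.59681656 0.30028639 0.29096094] 88.0182619456564 1.5333
0.53 0.06275707341335658 0.14117854267787538
0.545 0.038269958299194703 0.07552469612186428
0.585 0.0014168093790070183 0.07775479346810253
0.6 0.06467543581929176 0.1425613642894897
```

```bash
python3 -m crank '[[[0.002,-0.001,-0.04],[0,0,0],1],[[0,0,-0.05],[0,0,0],1],[[0,0,-0.05],[0,0,0],1],[[0,0,-0.038],[0,0,0],1],[[0,0,0],[0,0,0],1],[[0,0,0],[0,0,0],0],[[0,0,0],[0,0,0],0],[[0,0,0],[0,0,0],0]]'
python3 -m crank '[[[0,0,0],[0,0,0],0],[[0,0,0],[0,0,0],0],[[0,0,0],[0,0,0],0],[[0,0,0],[0,0,0],0],[[0,0,0.02],[0,0,0],0],[[0,0,0.02],[0,0,0],0],[[0,0,0],[0,0,0],0],[[0,0,0],[0,0,0],0]]'
```

```text
time: 2.25
eef_pos: [0.5993, 0.2997, 0.204]
tcp_rot: [0.002, 0.017, 1.0, 0.001]
force: [-0.8, 0.2, -0.3]
gripper_width: 0.602
gripper_force: 0.0
time: 2.92
eef_pos: [0.5991, 0.2991, 0.2228]
tcp_rot: [0.001, 0.018, 1.0, 0.0]
force: [-0.2, -0.3, -2.3]
gripper_width: 0.462
gripper_force: 60.6
```

```bash
python3 -m crank '[[[0,0,0.05],[0,0,0],0],[[0,0,0.06],[0,0,0],0],[[0,0,0.06],[0,0,0],0],[[0,0,0.06],[0,0,0],0],[[0,0,0.06],[0,0,0.01],0],[[-0.008,-0.04,0],[0,0,0.01],0],[[-0.008,-0.04,0],[0,0,0],0],[[-0.008,-0.04,0],[0,0,0],0]]'
python3 -m crank '[[[-0.01,-0.054,0],[0,0,0],0],[[-0.01,-0.054,0],[0,0,0],0],[[-0.01,-0.054,0],[0,0,0],0],[[-0.012,-0.054,0],[0,0,0],0],[[0,0,0],[0,0,0],0],[[0,0,0],[0,0,0],0],[[0,0,0],[0,0,0],0],[[0,0,0],[0,0,0],0]]'
cat > a.py <<'E'
from h import *
import sys
s=env.get_state(); print(s['time'],s['eef_pos'],s['force'])
tag=sys.argv[1]
p,d,K,T=snap('scene'); W=cloud(d,K,T); cv2.imwrite(f'pics/{tag}.png',cv2.resize(p[140:300,240:453],(800,600),interpolation=cv2.INTER_CUBIC)[:,:,::-1])
hsv=cv2.cvtColor(p,cv2.COLOR_RGB2HSV)
B=(abs(W[...,0]-.566)<.06)&(abs(W[...,1]-.13)<.06)
g=B&(hsv[...,0]>50)&(hsv[...,0]<75)&(hsv[...,1]>150)&(W[...,2]>.07)
Q=W[g]; print('green n',len(Q)); 
if len(Q)>5: print(Q.min(0).round(4),Q.max(0).round(4),Q.mean(0).round(4))
E
python3 a.py s2
```

```text
time: 3.58
eef_pos: [0.5863, 0.2386, 0.3669]
tcp_rot: [0.0, -0.014, 1.0, -0.0]
force: [-0.5, -0.5, -2.8]
gripper_width: 0.462
gripper_force: 61.2
time: 4.25
eef_pos: [0.5658, 0.1318, 0.3665]
tcp_rot: [-0.0, -0.014, 1.0, 0.0]
force: [0.1, -0.6, -2.7]
gripper_width: 0.463
gripper_force: 61.4
4.25 [0.56584123 0.13184694 0.36653458] [ 0.06613068 -0.57000155 -2.72314461]
green n 273
[0.5384 0.0803 0.1659] [0.5968 0.1435 0.2424] [0.578  0.1182 0.1895]
```

View pics/s2.png

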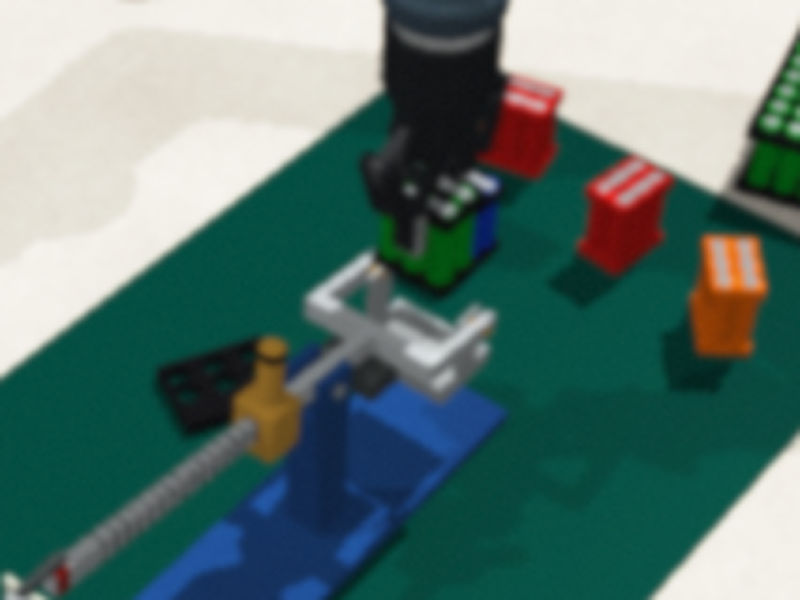

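The brick is held upright above the empty cradle (crop (430,340)). Measuring the cradle against the brick in the same camera.

Run:
```python
from h import *
p,d,K,T=snap('scene'); W=cloud(d,K,T); hsv=cv2.cvtColor(p,cv2.COLOR_RGB2HSV)
B=(abs(W[...,0]-.566)<.07)&(abs(W[...,1]-.13)<.06)
f=lambda m,n:(print(n,m.sum(),np.percentile(W[m],[2,98],axis=0).round(4).tolist()))
f(B&(W[...,2]>.074)&(W[...,2]<.083),'floor'); f(B&(W[...,2]>.084)&(W[...,2]<.097)&(hsv[...,1]<90),'rim')
f(B&(W[...,2]>.10)&(W[...,2]<.16),'fork')
for z in(.165,.175,.185,.195,.205): f(B&(W[...,2]>z)&(W[...,2]<z+.01),'b%.3f'%z)
```

```text
floor 151 [[0.5305, 0.1, 0.0751], [0.6077, 0.1553, 0.0828]]
rim 108 [[0.5271, 0.1004, 0.0843], [0.608, 0.1564, 0.0967]]
fork 373 [[0.5154, 0.0707, 0.101], [0.6217, 0.1386, 0.1508]]
b0.165 101 [[0.5361, 0.1079, 0.1653], [0.5954, 0.1486, 0.1745]]
b0.175 69 [[0.5423, 0.1092, 0.1753], [0.5943, 0.1419, 0.1848]]
b0.185 51 [[0.5434, 0.1062, 0.1851], [0.5945, 0.1415, 0.1949]]
b0.195 66 [[0.5413, 0.0984, 0.1954], [0.5944, 0.1431, 0.2046]]
b0.205 58 [[0.5614, 0.0957, 0.2053], [0.5937, 0.1408, 0.2146]]
```

```bash
python3 -m crank '[[[0.002,-0.002,-0.02],[0,0,0],0],[[0,0,-0.03],[0,0,0],0],[[0,0,-0.03],[0,0,0],0],[[0,0,-0.03],[0,0,0],0],[[0,0,-0.02],[0,0,0],0],[[0,0,-0.01],[0,0,0],0],[[0,0,0],[0,0,0],0],[[0,0,0],[0,0,0],0]]'
python3 -m crank '[[[0,0,-0.003],[0,0,0],0],[[0,0,-0.003],[0,0,0],0],[[0,0,-0.003],[0,0,0],0],[[0,0,-0.003],[0,0,0],0],[[0,0,-0.003],[0,0,0],0],[[0,0,-0.003],[0,0,0],0],[[0,0,0],[0,0,0],0],[[0,0,0],[0,0,0],0]]'
python3 a.py s3
```

```text
time: 5.02
eef_pos: [0.5669, 0.1302, 0.2967]
tcp_rot: [-0.0, -0.014, 1.0, -0.0]
force: [0.8, -0.3, -1.7]
gripper_width: 0.461
gripper_force: 61.4
time: 5.68
eef_pos: [0.5667, 0.13, 0.2876]
tcp_rot: [-0.0, -0.014, 1.0, -0.0]
force: [-0.5, 0.2, -2.1]
gripper_width: 0.464
gripper_force: 61.4
5.6833 [0.56668173 0.13003704 0.28757445] [-0.47115129  0.22079707 -2.14952651]
green n 77
[0.5418 0.1064 0.1074] [0.5965 0.1358 0.1458] [0.5833 0.1157 0.1288]
```

View pics/s3.png

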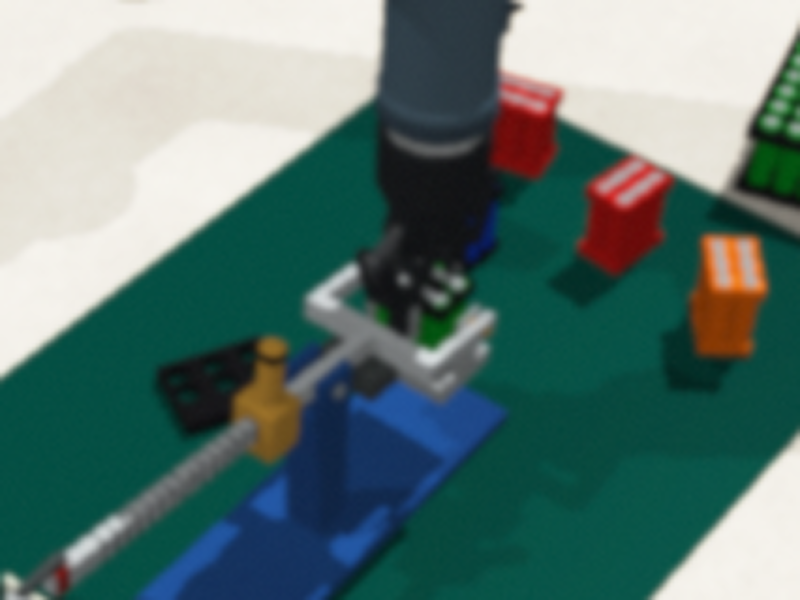

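The brick is inside the cradle (crop (430,310)), about 5 mm above the floor. Lowering by small steps until the force changes.

```bash
python3 -m crank '[[[0,0,-0.002],[0,0,0],0],[[0,0,-0.002],[0,0,0],0],[[0,0,-0.001],[0,0,0],0],[[0,0,-0.001],[0,0,0],0],[[0,0,-0.001],[0,0,0],0],[[0,0,0],[0,0,0],0],[[0,0,0],[0,0,0],0],[[0,0,0],[0,0,0],0]]'
python3 -m crank '[[[0,0,-0.001],[0,0,0],0],[[0,0,0],[0,0,0],0],[[0,0,-0.001],[0,0,0],0],[[0,0,0],[0,0,0],0],[[0,0,0],[0,0,0],0],[[0,0,0],[0,0,0],0],[[0,0,0],[0,0,0],0],[[0,0,0],[0,0,0],0]]'
```

```text
time: 6.4
eef_pos: [0.5668, 0.1301, 0.2843]
tcp_rot: [0.0, -0.014, 1.0, -0.0]
force: [0.5, 0.2, -2.2]
gripper_width: 0.462
gripper_force: 61.4
time: 7.07
eef_pos: [0.5667, 0.1301, 0.2835]
tcp_rot: [0.0, -0.014, 1.0, 0.0]
force: [-2.7, 0.8, 3.3]
gripper_width: 0.462
gripper_force: 61.7
```

```bash
python3 -m crank '[[[0,0,0],[0,0,0],0.5],[[0,0,0],[0,0,0],0.55],[[0,0,0],[0,0,0],0.6],[[0,0,0],[0,0,0],0.65],[[0,0,0],[0,0,0],0.65],[[0,0,0.002],[0,0,0],0.65],[[0,0,0.005],[0,0,0],0.65],[[0,0,0.01],[0,0,0],0.65]]'
python3 -m crank '[[[0,0,0.02],[0,0,0],0.65],[[0,0,0.03],[0,0,0],0.65],[[0,0,0.04],[0,0,0],0.65],[[0,0,0.05],[0,0,0],0.65],[[0,0,0.05],[0,0,0],0.65],[[0,0,0],[0,0,0],0.65],[[0,0,0],[0,0,0],0.65],[[0,0,0],[0,0,0],0.65]]'
cat > b.py <<'E'
from h import *
s=env.get_state(); print(s['time'],s['eef_pos'].round(4),'w',round(s['gripper_width'],3))
for n in('top','scene'):
    p,d,K,T=snap(n); W=cloud(d,K,T); hsv=cv2.cvtColor(p,cv2.COLOR_RGB2HSV)
    N=(abs(W[...,0]-.57)<.03)&(W[...,1]<-.01)&(W[...,1]>-.26)
    br=N&(hsv[...,0]>12)&(hsv[...,0]<32)&(hsv[...,1]>110)&(W[...,2]>.12)&(W[...,2]<.26)
    print(n,'brass',br.sum(),end=' ')
    if br.sum()>10:
        z=W[br][:,2]; zt=np.percentile(z,97); k=W[br][z>zt-.02]; b=W[br][z<zt-.045]
        print('knob med',np.median(k,0).round(4),'y',np.percentile(k[:,1],[3,97]).round(4),'x',np.percentile(k[:,0],[3,97]).round(4),'ztop',zt.round(4))
    # beam tilt: fit ridge of the beam top surface
    al=N&(hsv[...,1]<60)&(W[...,2]>.11)&(W[...,2]<.2)&(abs(W[...,0]-.571)<.008)
    if br.sum()>10: al&=(abs(W[...,1]-np.median(W[br][:,1]))>.022)
    al&=(W[...,1]<-.02)&(W[...,1]>-.215)
    Q=W[al]
    if len(Q)>20:
        # column maxima -> top surface
        c=np.polyfit(Q[:,1],Q[:,2],1)
        for _ in range(3):
            r=Q[:,2]-np.polyval(c,Q[:,1]); Q=Q[abs(r)<max(.004,1.5*r.std())]; c=np.polyfit(Q[:,1],Q[:,2],1)
        print('  beam slope dz/dy',c.round(4),len(Q))
E
python3 b.py; python3 a.py s4
```

```text
time: 7.73
eef_pos: [0.5666, 0.13, 0.2915]
tcp_rot: [-0.001, -0.014, 1.0, -0.0]
force: [0.0, 0.4, -0.7]
gripper_width: 0.65
gripper_force: 0.0
time: 8.4
eef_pos: [0.5665, 0.1301, 0.3869]
tcp_rot: [0.0, -0.014, 1.0, -0.0]
force: [0.1, -1.0, -0.8]
gripper_width: 0.646
gripper_force: 0.0
8.4 [0.5665 0.1301 0.3869] w 0.646
top brass 207 knob med [ 0.569  -0.035   0.2157] y [-0.0437 -0.0266] x [0.5621 0.5769] ztop 0.219
  beam slope dz/dy [-0.1218  0.1592] 282
scene brass 311 knob med [ 0.5735 -0.0426  0.2114] y [-0.0472 -0.0315] x [0.5635 0.581 ] ztop 0.2152
  beam slope dz/dy [-0.1295  0.1565] 216
8.5 [0.56631747 0.13003295 0.38567   ] [ 0.42955264  0.18138662 -0.3085922 ]
green n 148
[0.5416 0.1067 0.1038] [0.5967 0.1376 0.1435] [0.5697 0.1131 0.1259]
```

View pics/s4.png

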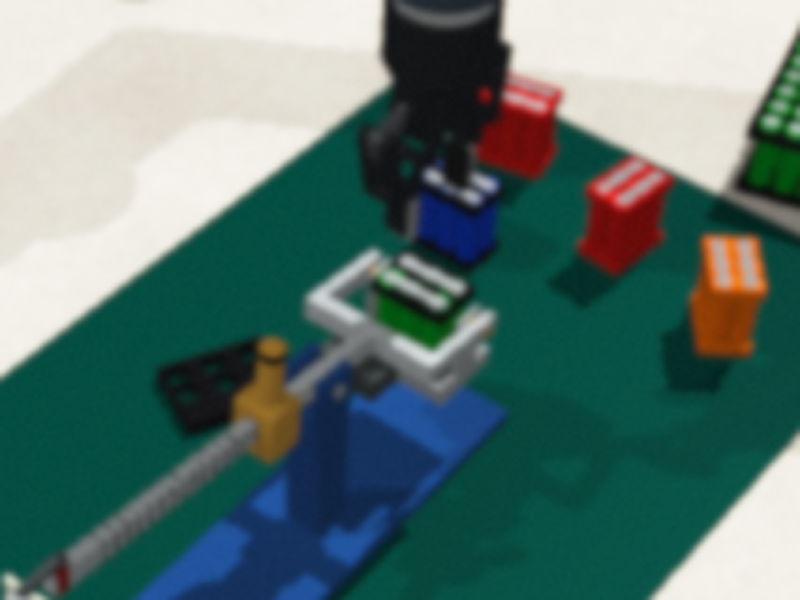

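The brick stands upright in the cradle, released (crop (420,295)). The beam is still on its stop, load end down, with the poise at (265,400). Next I straddle the knob with clearance, without pinching, and push outward.

```bash
python3 -m crank '[[[0,0,0.034],[0,0,0],0.65],[[0,0,0.034],[0,0,0],0.65],[[0.002,-0.06,0],[0,0,0],0.65],[[0.002,-0.07,0],[0,0,0],0.65],[[0.002,-0.07,0],[0,0,0],0.65],[[0.002,-0.07,0],[0,0,0],0.65],[[0,-0.062,0],[0,0,0],0.65],[[0,0,0],[0,0,0],0.65]]'
python3 -m crank '[[[0,0,0],[0,0,0],0.65],[[0,0,-0.02],[0,0,0],0.65],[[0,0,-0.03],[0,0,0],0.65],[[0,0,-0.03],[0,0,0],0.65],[[0,0,-0.018],[0,0,0],0.65],[[0,0,0],[0,0,0],0.42],[[0,0,0],[0,0,0],0.42],[[0,0,0],[0,0,0],0.42]]'
python3 a.py s5; python3 b.py
```

```text
time: 9.22
eef_pos: [0.5708, -0.041, 0.4194]
tcp_rot: [-0.001, -0.011, 1.0, -0.001]
force: [0.6, 0.1, 0.6]
gripper_width: 0.65
gripper_force: 0.0
time: 9.88
eef_pos: [0.571, -0.0354, 0.3722]
tcp_rot: [0.0, -0.014, 1.0, -0.0]
force: [0.1, 0.2, 1.8]
gripper_width: 0.417
gripper_force: 0.0
9.8833 [ 0.57097583 -0.03535794  0.37217723] [0.11794136 0.17224816 1.83154657]
green n 169
[0.5424 0.1059 0.104 ] [0.5974 0.1508 0.1485] [0.5717 0.1134 0.1288]
9.9333 [ 0.571  -0.0355  0.3725] w 0.418
top brass 0   beam slope dz/dy [-0.1316  0.1576] 155
scene brass 292 knob med [ 0.5776 -0.042   0.2132] y [-0.0661 -0.0186] x [0.5652 0.5856] ztop 0.219
  beam slope dz/dy [-0.1276  0.1568] 216
```

View pics/s5.png

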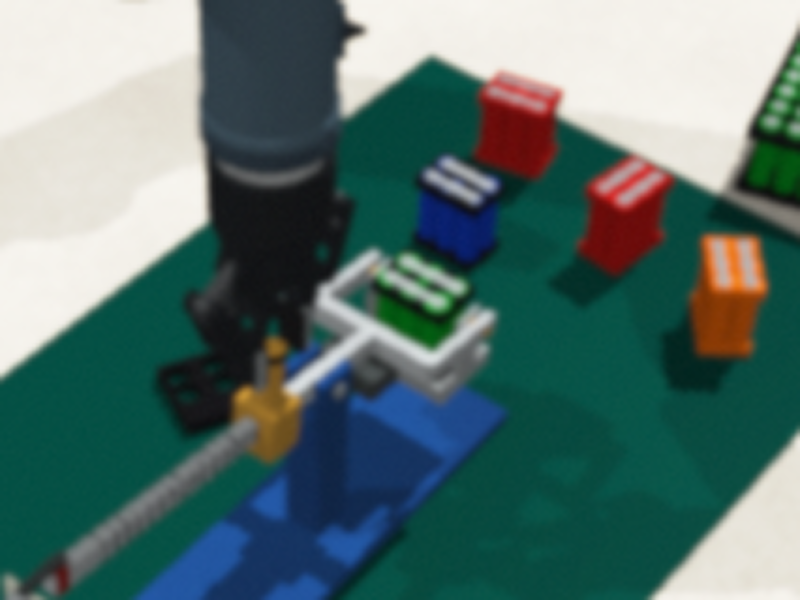

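The knob (277,350) is between the fingers and not touched; the beam is on its stop. Pushing slowly outward.

```bash
python3 -m crank '[[[0,-0.004,0],[0,0,0],0.42],[[0,-0.004,0],[0,0,0],0.42],[[0,-0.004,0],[0,0,0],0.42],[[0,-0.004,0],[0,0,0],0.42],[[0,-0.005,0],[0,0,0],0.42],[[0,-0.006,0],[0,0,0],0.42],[[0,-0.007,0],[0,0,0],0.42],[[0,-0.008,0],[0,0,0],0.42]]'
python3 b.py
```

```text
time: 10.7
eef_pos: [0.5709, -0.057, 0.3719]
tcp_rot: [0.0, -0.014, 1.0, 0.0]
force: [1.6, 3.9, 1.3]
gripper_width: 0.423
gripper_force: 1.6
10.7 [ 0.5709 -0.057   0.3719] w 0.423
top brass 3   beam slope dz/dy [-0.0961  0.1588] 102
scene brass 331 knob med [ 0.5744 -0.0545  0.2117] y [-0.0796 -0.0409] x [0.5634 0.5835] ztop 0.216
  beam slope dz/dy [-0.0936  0.1573] 219
```

```bash
python3 -m crank '[[[0,-0.008,0],[0,0,0],0.42],[[0,-0.01,0],[0,0,0],0.42],[[0,-0.01,0],[0,0,0],0.42],[[0,-0.01,0],[0,0,0],0.42],[[0,-0.01,0],[0,0,0],0.42],[[0,-0.01,0],[0,0,0],0.42],[[0,-0.01,0],[0,0,0],0.42],[[0.002,-0.01,0],[0,0,0],0.42]]'
python3 -m crank '[[[0,-0.01,0],[0,0,0],0.42],[[0,-0.01,0],[0,0,0],0.42],[[0,-0.01,0],[0,0,0],0.42],[[0,-0.008,0],[0,0,0],0.42],[[0,-0.004,0],[0,0,0],0.42],[[0,0.006,0],[0,0,0],0.42],[[0,0.01,0],[0,0,0],0.42],[[0,0,0],[0,0,0],0.42]]'
python3 -m crank '[[[0,0,0],[0,0,0],0.42],[[0,0,0],[0,0,0],0.42],[[0,0,0],[0,0,0],0.42],[[0,0,0],[0,0,0],0.42],[[0,0,0],[0,0,0],0.42],[[0,0,0],[0,0,0],0.42],[[0,0,0],[0,0,0],0.42],[[0,0,0],[0,0,0],0.42]]'
python3 b.py
```

```text
time: 11.47
eef_pos: [0.5713, -0.0965, 0.3714]
tcp_rot: [-0.001, -0.014, 1.0, 0.0]
force: [-1.4, 3.5, -0.4]
gripper_width: 0.422
gripper_force: 1.5
time: 12.13
eef_pos: [0.5718, -0.1083, 0.372]
tcp_rot: [0.0, -0.014, 1.0, -0.0]
force: [0.2, -0.6, 0.1]
gripper_width: 0.415
gripper_force: 0.0
time: 12.8
eef_pos: [0.5717, -0.109, 0.3717]
tcp_rot: [-0.0, -0.014, 1.0, -0.0]
force: [-0.4, 0.2, 0.8]
gripper_width: 0.422
gripper_force: 0.0
12.8 [ 0.5717 -0.109   0.3717] w 0.422
top brass 2   beam slope dz/dy [-0.1066  0.1597] 31
scene brass 339 knob med [ 0.577  -0.109   0.2219] y [-0.1314 -0.0922] x [0.5661 0.5853] ztop 0.2298
  beam slope dz/dy [-0.123   0.1572] 218
```

```bash
python3 -m crank '[[[0,-0.004,0.004],[0,0,0],0.42],[[0,-0.004,0],[0,0,0],0.42],[[0,-0.004,0],[0,0,0],0.42],[[0,-0.004,0],[0,0,0],0.42],[[0,-0.008,0],[0,0,0],0.42],[[0,-0.01,0],[0,0,0],0.42],[[0,-0.01,0],[0,0,0],0.42],[[0,-0.01,0],[0,0,0],0.42]]'
python3 -m crank '[[[0,0.006,0],[0,0,0],0.42],[[0,0.01,0],[0,0,0],0.42],[[0,0,0],[0,0,0],0.42],[[0,0,0],[0,0,0],0.42],[[0,0,0],[0,0,0],0.42],[[0,0,0],[0,0,0],0.42],[[0,0,0],[0,0,0],0.42],[[0,0,0],[0,0,0],0.42]]'
python3 -m crank '[[[0,0,0],[0,0,0],0.42],[[0,0,0],[0,0,0],0.42],[[0,0,0],[0,0,0],0.42],[[0,0,0],[0,0,0],0.42],[[0,0,0],[0,0,0],0.42],[[0,0,0],[0,0,0],0.42],[[0,0,0],[0,0,0],0.42],[[0,0,0],[0,0,0],0.42]]'
python3 b.py
```

```text
time: 13.57
eef_pos: [0.5717, -0.1365, 0.3735]
tcp_rot: [-0.0, -0.014, 1.0, 0.0]
force: [1.1, 3.0, -1.8]
gripper_width: 0.416
gripper_force: 1.5
time: 14.23
eef_pos: [0.5717, -0.1279, 0.3737]
tcp_rot: [0.0, -0.014, 1.0, -0.0]
force: [-0.0, -0.1, -0.3]
gripper_width: 0.422
gripper_force: 0.0
time: 14.9
eef_pos: [0.5717, -0.1279, 0.3737]
tcp_rot: [0.0, -0.014, 1.0, -0.0]
force: [0.6, -0.5, 0.5]
gripper_width: 0.419
gripper_force: 0.0
14.9 [ 0.5717 -0.1279  0.3737] w 0.419
top brass 9   beam slope dz/dy [0.0731 0.16  ] 77
scene brass 286 knob med [ 0.5795 -0.1389  0.2031] y [-0.1467 -0.131 ] x [0.5706 0.5836] ztop 0.2057
  beam slope dz/dy [0.0156 0.1553] 233
```

```bash
python3 -m crank '[[[0,0,0.03],[0,0,0],0.42],[[0,0,0.04],[0,0,0],0.42],[[0,0,0.04],[0,0,0],0.42],[[0,0,0.04],[0,0,0],0.42],[[-0.06,0,0.04],[0,0,0],0.42],[[-0.07,0,0],[0,0,0],0.42],[[-0.07,0,0],[0,0,0],0.42],[[-0.07,0,0],[0,0,0],0.42]]'
python3 -m crank '[[[0,0,0],[0,0,0],0.42],[[0,0,0],[0,0,0],0.42],[[0,0,0],[0,0,0],0.42],[[0,0,0],[0,0,0],0.42],[[0,0,0],[0,0,0],0.42],[[0,0,0],[0,0,0],0.42],[[0,0,0],[0,0,0],0.42],[[0,0,0],[0,0,0],0.42]]'
python3 b.py
python3 - <<'E'
from h import *
p,d,K,T=snap('scene'); cv2.imwrite('pics/s6.png',cv2.resize(p[200:360,200:413],(800,600),interpolation=cv2.INTER_CUBIC)[:,:,::-1])
E
```

```text
time: 15.67
eef_pos: [0.4354, -0.1277, 0.4689]
tcp_rot: [0.0, -0.014, 1.0, -0.0]
force: [0.3, -0.8, 1.7]
gripper_width: 0.419
gripper_force: 0.0
time: 16.33
eef_pos: [0.4372, -0.128, 0.4684]
tcp_rot: [-0.0, -0.014, 1.0, 0.0]
force: [-0.9, 0.8, -0.4]
gripper_width: 0.42
gripper_force: 0.0
16.3333 [ 0.4372 -0.128   0.4684] w 0.42
top brass 221 knob med [ 0.5723 -0.1339  0.2052] y [-0.1418 -0.126 ] x [0.5645 0.58  ] ztop 0.2084
  beam slope dz/dy [0.0271 0.1576] 253
scene brass 319 knob med [ 0.576  -0.1402  0.2027] y [-0.1455 -0.1305] x [0.566  0.5825] ztop 0.2058
  beam slope dz/dy [0.022  0.1556] 235
```

View pics/s6.png

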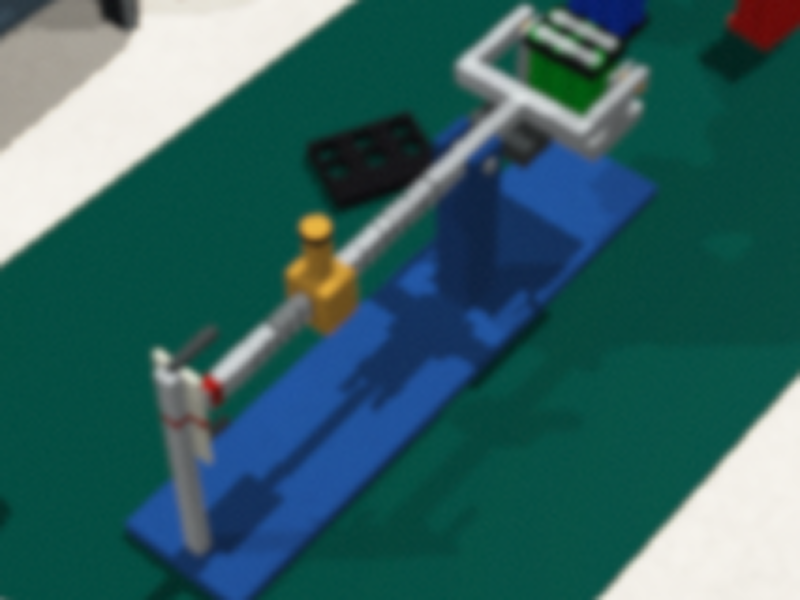

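The tip (210,388) is slightly below the red level line; tilt is about +0.025 to 0.03 rad, poise end down, so the poise is ~3.5 mm too far out. Going back to nudge it inward in small steps.

```bash
python3 -m crank '[[[0.06,-0.012,0],[0,0,0],0.42],[[0.07,0,0],[0,0,0],0.42],[[0.07,0,0],[0,0,0],0.42],[[0.07,0,-0.02],[0,0,0],0.42],[[0,0,-0.06],[0,0,0],0.42],[[0,0,-0.06],[0,0,0],0.42],[[0,0,-0.04],[0,0,0],0.42],[[0,0,-0.028],[0,0,0],0.42]]'
python3 -m crank '[[[0,0.004,0],[0,0,0],0.42],[[0,0.004,0],[0,0,0],0.42],[[0,0.004,0],[0,0,0],0.42],[[0,0.004,0],[0,0,0],0.42],[[0,0.004,0],[0,0,0],0.42],[[0,0.004,0],[0,0,0],0.42],[[0,0.002,0],[0,0,0],0.42],[[0,0.002,0],[0,0,0],0.42]]'
python3 b.py
```

```text
time: 17.15
eef_pos: [0.5714, -0.1336, 0.3615]
tcp_rot: [-0.002, -0.014, 1.0, 0.001]
force: [0.4, 0.2, -0.6]
gripper_width: 0.42
gripper_force: 0.0
time: 17.82
eef_pos: [0.572, -0.1201, 0.3656]
tcp_rot: [0.001, -0.014, 1.0, -0.001]
force: [0.7, -2.6, 1.4]
gripper_width: 0.421
gripper_force: 1.4
17.8167 [ 0.572  -0.1201  0.3656] w 0.421
top brass 3   beam slope dz/dy [0.0887 0.1591] 65
scene brass 271 knob med [ 0.5806 -0.1324  0.2016] y [-0.1436 -0.1245] x [0.5726 0.5851] ztop 0.2041
  beam slope dz/dy [0.0303 0.1553] 233
```

```bash
python3 -m crank '[[[0,-0.008,0],[0,0,0],0.42],[[0,-0.008,0],[0,0,0],0.42],[[0,0,0],[0,0,0],0.42],[[0,0,0],[0,0,0],0.42],[[0,0,0],[0,0,0],0.42],[[0,0,0],[0,0,0],0.42],[[0,0,0],[0,0,0],0.42],[[0,0,0],[0,0,0],0.42]]'
python3 -m crank '[[[0,0,0],[0,0,0],0.42],[[0,0,0],[0,0,0],0.42],[[0,0,0],[0,0,0],0.42],[[0,0,0],[0,0,0],0.42],[[0,0,0],[0,0,0],0.42],[[0,0,0],[0,0,0],0.42],[[0,0,0],[0,0,0],0.42],[[0,0,0],[0,0,0],0.42]]'
python3 b.py
```

```text
time: 18.58
eef_pos: [0.5717, -0.1278, 0.3647]
tcp_rot: [-0.0, -0.014, 1.0, 0.0]
force: [-0.4, -0.6, -1.0]
gripper_width: 0.419
gripper_force: 0.0
time: 19.25
eef_pos: [0.5717, -0.128, 0.3647]
tcp_rot: [0.0, -0.014, 1.0, -0.0]
force: [0.5, 0.0, 0.5]
gripper_width: 0.417
gripper_force: 0.0
19.25 [ 0.5717 -0.128   0.3647] w 0.417
top brass 15 knob med [ 0.5574 -0.1146  0.1687] y [-0.1207 -0.1123] x [0.5552 0.5612] ztop 0.1731
  beam slope dz/dy [-0.0369  0.1575] 77
scene brass 319 knob med [ 0.5783 -0.1312  0.2111] y [-0.1519 -0.1123] x [0.5669 0.5859] ztop 0.2153
  beam slope dz/dy [-0.0339  0.1562] 224
```

```bash
python3 -m crank '[[[0,-0.002,0],[0,0,0],0.42],[[0,-0.002,0],[0,0,0],0.42],[[0,-0.002,0],[0,0,0],0.42],[[0,-0.002,0],[0,0,0],0.42],[[0,-0.002,0],[0,0,0],0.42],[[0,-0.002,0],[0,0,0],0.42],[[0,-0.001,0],[0,0,0],0.42],[[0,0,0],[0,0,0],0.42]]'
python3 b.py
python3 -m crank '[[[0,0.008,0],[0,0,0],0.42],[[0,0.006,0],[0,0,0],0.42],[[0,0,0],[0,0,0],0.42],[[0,0,0],[0,0,0],0.42],[[0,0,0],[0,0,0],0.42],[[0,0,0],[0,0,0],0.42],[[0,0,0],[0,0,0],0.42],[[0,0,0],[0,0,0],0.42]]'
python3 -m crank '[[[0,0,0],[0,0,0],0.42],[[0,0,0],[0,0,0],0.42],[[0,0,0],[0,0,0],0.42],[[0,0,0],[0,0,0],0.42],[[0,0,0],[0,0,0],0.42],[[0,0,0],[0,0,0],0.42],[[0,0,0],[0,0,0],0.42],[[0,0,0],[0,0,0],0.42]]'
python3 b.py
```

```text
time: 20.02
eef_pos: [0.5717, -0.1345, 0.3646]
tcp_rot: [-0.0, -0.014, 1.0, 0.0]
force: [0.3, 0.1, -0.3]
gripper_width: 0.421
gripper_force: 0.0
20.0167 [ 0.5717 -0.1345  0.3646] w 0.421
top brass 29 knob med [ 0.5574 -0.1178  0.1708] y [-0.1267 -0.1124] x [0.5554 0.5619] ztop 0.1746
  beam slope dz/dy [0.0077 0.1603] 93
scene brass 328 knob med [ 0.577  -0.1302  0.209 ] y [-0.1543 -0.1173] x [0.5655 0.5834] ztop 0.2138
  beam slope dz/dy [-0.0282  0.1568] 223
time: 20.78
eef_pos: [0.5717, -0.1275, 0.3647]
tcp_rot: [0.0, -0.014, 1.0, -0.0]
force: [0.4, 0.3, 0.5]
gripper_width: 0.418
gripper_force: 0.0
time: 21.45
eef_pos: [0.5717, -0.1274, 0.3647]
tcp_rot: [0.0, -0.014, 1.0, -0.0]
force: [1.0, 0.5, 0.4]
gripper_width: 0.422
gripper_force: 0.0
21.45 [ 0.5717 -0.1274  0.3647] w 0.422
top brass 13 knob med [ 0.5574 -0.1145  0.1714] y [-0.1185 -0.1123] x [0.555  0.5596] ztop 0.1747
  beam slope dz/dy [-0.0221  0.1586] 76
scene brass 318 knob med [ 0.5781 -0.1304  0.2113] y [-0.1515 -0.1109] x [0.5655 0.5848] ztop 0.216
  beam slope dz/dy [-0.0341  0.1565] 228
```

```bash
python3 -m crank '[[[0,-0.004,0],[0,0,0],0.42],[[0,-0.004,0],[0,0,0],0.42],[[0,-0.004,0],[0,0,0],0.42],[[0,-0.003,0],[0,0,0],0.42],[[0,-0.003,0],[0,0,0],0.42],[[0,-0.003,0],[0,0,0],0.42],[[0,-0.003,0],[0,0,0],0.42],[[0,0,0],[0,0,0],0.42]]'
python3 b.py
python3 -m crank '[[[0,0.008,0],[0,0,0],0.42],[[0,0.008,0],[0,0,0],0.42],[[0,0,0],[0,0,0],0.42],[[0,0,0],[0,0,0],0.42],[[0,0,0],[0,0,0],0.42],[[0,0,0],[0,0,0],0.42],[[0,0,0],[0,0,0],0.42],[[0,0,0],[0,0,0],0.42]]'
python3 -m crank '[[[0,0,0],[0,0,0],0.42],[[0,0,0],[0,0,0],0.42],[[0,0,0],[0,0,0],0.42],[[0,0,0],[0,0,0],0.42],[[0,0,0],[0,0,0],0.42],[[0,0,0],[0,0,0],0.42],[[0,0,0],[0,0,0],0.42],[[0,0,0],[0,0,0],0.42]]'
python3 b.py
```

```text
time: 22.22
eef_pos: [0.5718, -0.1396, 0.3646]
tcp_rot: [0.0, -0.014, 1.0, 0.0]
force: [0.8, 2.7, -1.1]
gripper_width: 0.422
gripper_force: 1.1
22.2167 [ 0.5718 -0.1396  0.3646] w 0.422
top brass 29 knob med [ 0.5573 -0.1235  0.1704] y [-0.1332 -0.1167] x [0.5555 0.5619] ztop 0.1735
  beam slope dz/dy [-0.0037  0.1591] 104
scene brass 329 knob med [ 0.5768 -0.1345  0.2097] y [-0.1605 -0.1222] x [0.566  0.5838] ztop 0.2137
  beam slope dz/dy [-0.0308  0.1564] 236
time: 22.98
eef_pos: [0.5717, -0.1316, 0.3648]
tcp_rot: [0.0, -0.014, 1.0, -0.0]
force: [0.5, 0.6, -0.7]
gripper_width: 0.422
gripper_force: 0.0
time: 23.65
eef_pos: [0.5717, -0.1314, 0.3647]
tcp_rot: [-0.0, -0.014, 1.0, -0.0]
force: [-0.5, 0.2, -0.6]
gripper_width: 0.42
gripper_force: 0.0
23.65 [ 0.5717 -0.1314  0.3647] w 0.42
top brass 15 knob med [ 0.5577 -0.1192  0.1646] y [-0.1231 -0.1172] x [0.5551 0.562 ] ztop 0.1687
  beam slope dz/dy [0.0207 0.1581] 82
scene brass 304 knob med [ 0.5789 -0.1374  0.2062] y [-0.1553 -0.1274] x [0.5687 0.5856] ztop 0.2095
  beam slope dz/dy [0.005  0.1556] 228
```

Scene slope is now close to level. Retreating clear and verifying.

```bash
python3 -m crank '[[[0,-0.004,0.01],[0,0,0],0.42],[[0,0,0.03],[0,0,0],0.42],[[0,0,0.04],[0,0,0],0.42],[[0,0,0.04],[0,0,0],0.42],[[-0.06,0,0.05],[0,0,0],0.42],[[-0.07,0,0.03],[0,0,0],0.42],[[-0.07,0,0],[0,0,0],0.42],[[-0.07,0,0],[0,0,0],0.42]]'
python3 -m crank '[[[0,0,0],[0,0,0],0.42],[[0,0,0],[0,0,0],0.42],[[0,0,0],[0,0,0],0.42],[[0,0,0],[0,0,0],0.42],[[0,0,0],[0,0,0],0.42],[[0,0,0],[0,0,0],0.42],[[0,0,0],[0,0,0],0.42],[[0,0,0],[0,0,0],0.42]]'
python3 -m crank '[[[0,0,0],[0,0,0],0.42],[[0,0,0],[0,0,0],0.42],[[0,0,0],[0,0,0],0.42],[[0,0,0],[0,0,0],0.42],[[0,0,0],[0,0,0],0.42],[[0,0,0],[0,0,0],0.42],[[0,0,0],[0,0,0],0.42],[[0,0,0],[0,0,0],0.42]]'
python3 b.py
python3 b.py
python3 - <<'E'
from h import *
p,d,K,T=snap('scene'); cv2.imwrite('pics/s7.png',cv2.resize(p[200:360,200:413],(800,600),interpolation=cv2.INTER_CUBIC)[:,:,::-1])
E
```

```text
time: 24.42
eef_pos: [0.4355, -0.1334, 0.4662]
tcp_rot: [0.001, -0.014, 1.0, -0.001]
force: [0.3, -0.3, -0.6]
gripper_width: 0.42
gripper_force: 0.0
time: 25.08
eef_pos: [0.4372, -0.1335, 0.4644]
tcp_rot: [-0.0, -0.014, 1.0, 0.0]
force: [0.1, -1.1, 0.4]
gripper_width: 0.423
gripper_force: 0.0
time: 25.75
eef_pos: [0.4367, -0.1335, 0.4647]
tcp_rot: [0.0, -0.014, 1.0, -0.0]
force: [0.0, 0.5, 0.1]
gripper_width: 0.418
gripper_force: 0.0
25.75 [ 0.4367 -0.1335  0.4647] w 0.418
top brass 208 knob med [ 0.5726 -0.1308  0.208 ] y [-0.139  -0.1235] x [0.5644 0.5799] ztop 0.2111
  beam slope dz/dy [0.0066 0.157 ] 269
scene brass 327 knob med [ 0.5758 -0.1374  0.2052] y [-0.1436 -0.1264] x [0.566  0.5819] ztop 0.2078
  beam slope dz/dy [0.0074 0.1561] 224
25.85 [ 0.4367 -0.1334  0.4647] w 0.421
top brass 209 knob med [ 0.5724 -0.1307  0.2075] y [-0.1392 -0.1235] x [0.5642 0.5797] ztop 0.2112
  beam slope dz/dy [0.014  0.1583] 265
scene brass 327 knob med [ 0.5759 -0.1378  0.2047] y [-0.143  -0.1281] x [0.5671 0.5827] ztop 0.2082
  beam slope dz/dy [0.0037 0.1554] 225
```

View pics/s7.png

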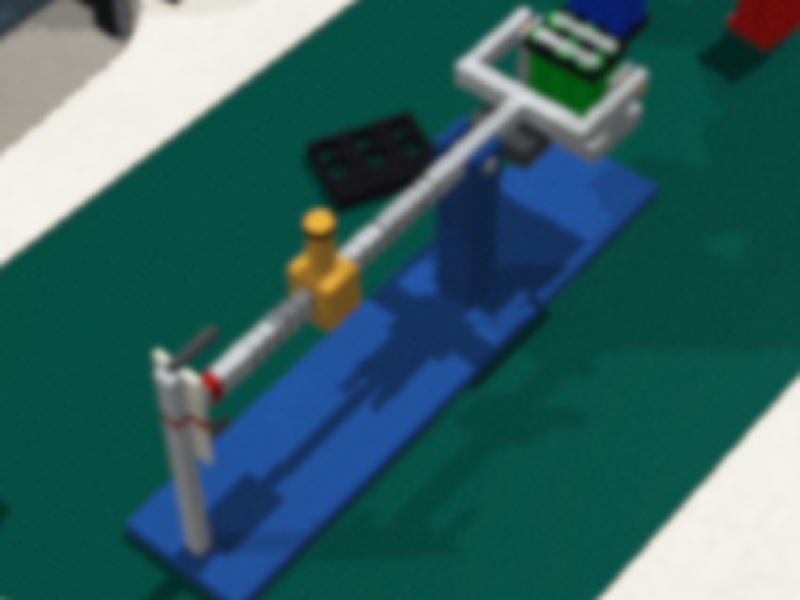

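The beam floats free with tip (210,385) near the level line. All readings put the tilt at about 0.01 rad, the brick stands in the cradle, and the robot is clear. Handing in.

```bash
python3 -c "
from cell import env
print(env.sign_off())"
```

```text
the job is handed in; nothing more can be done
None
```

I handed in the job at about 26 s: the green brick is upright in the cradle and released, the beam floats free at about 0.01 rad by the cameras (limit 0.03), and the robot is clear of everything; the sign-off returned no verdict.

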